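# Clear the lid stay and shut the stationery chest

## Robot

A 6-joint arm with a two-finger parallel gripper is mounted at the origin on a cart in front of the work surface, level with it; the furniture and walls round the work are solid. World frame = base frame: x ahead of the robot, y to its left, z up, the work surface at z = 0. Lengths are in m, angles in rad, forces in N, time in s.
With the tool pointing down it reaches from about 0.275 to 0.975 m from the base axis. Payload 8.4 kg.
Tool frame: the origin (TCP) lies between the finger pads; the fingertips stand 25 mm ahead of it and the grasp point (between the pads) lies 6 mm ahead of it; z points along the fingers, y is the line along which they close (so a half turn about z gives the same grasp; the last joint's range is limited). The gripper opens to 92 mm and grips with 3 to 60 N. Pads are 20 mm wide; open, the fingers measure 128 mm over their backs; the gripper's body (75 mm by 189 mm) begins 69 mm behind the grasp point.
Start: joints at [1.337, 0.353, 1.633, -0, 1.155, -0.002], TCP at [0.144, 0.608, 0.24] pointing down, gripper open.
Joint ranges: [-2.63, 2.63], [-0.92, 2.1], [0.06, 2.66], [-1.3, 4.44], [0, 2.69], [-3.02, 3.02]. Speed limits (rad/s): [2.22, 2.22, 2.79, 3.14, 3.14, 3.14].

## Interface

Orientations are given as a unit quaternion [w, x, y, z].
In Python, from rig import ctrl gives the robot as it stands.
- The arm moves only by the tool arm_command, never from a script. Its arguments are lists of equal length, an entry for each row: "xyz": the shift along the tool's x, y, z in mm, a list of three; "turn": the turn about the tool's z in degrees; "gripper": the finger opening in mm, from 0 to 91.9. A call has 1 to 10 rows; each row shifts and turns the commanded pose from where the row before left it, along the tool's axes as they then stand; what a row does not reach is not made up. A row lasts 1/10 s, in which the tool goes at most 50 mm and 8.59 degrees, less where a joint would pass 70% of its speed; a pose out of reach is approached as far as the arm can. A call is refused whole if a number of a shift passes 50 or a number of a turn 8.59, either way. A call with a gripper value outside its range is refused whole. The fingers move at their own pace and stop on an object; "force" is the grip in N (left out, the last holds). Time passes only in rows, so rows that do not move let the fingers close. It gives the time, the measured TCP pose, the force, the opening and the grip force at its end, in the units of the state.
- ctrl.get_obs(): the state, without advancing time (a new reading comes with each control period).
- ctrl.snapshot(name): name is "scene" or "top" or "wrist"; returns a dict with "image" (420x560x3 uint8, red, green, blue), "camera_matrix" (3x3 intrinsics, pixels), "dist" ([k1, k2, p1, p2, k3] as OpenCV has them; the pictures are not rectified), "pose" (4x4, takes a point from camera to world coordinates). Camera axes: x right, y down, z forward; pixel columns grow to the right and rows downward; lengths in m; the calibration is good to about 2 mm. A picture is of the moment at which its call begins. There is no depth.
- ctrl.hand_in(): hands the job in; it is judged then, once.
Trained networks look in the newest picture that a camera, given by its name, has taken for a name from the list of things; names that differ only in an ending like _2 or _b are one class to them, and where a whole thing is asked for, a point or a joint stands for the part that bears it (a point fixed in the world has none). Each returns a list of dicts, best first, with "confidence" (0 to 1); they miss things now and then, are a little off and sometimes report something else, mostly with a low value. They report only what shows in the picture. A call takes as long as a camera call. They do not tell look-alikes from the thing itself.
- ctrl.outline_of(camera, thing): "mask" (420x560 bool, what is visible of it) and "xy" ([column, row] in pixels, amid what is visible of it).
The state is a dict: "t": time; "joints": joint angles; "joint_vel": joint speeds; "tau": joint torques, N m; "ee_pos": TCP position; "ee_rot": TCP orientation; "force": force on the tool from outside, world axes, zero at the start; "moment": the same for the moment, N m; "width": finger opening in m; "gripper_force": force on a finger pad.
Only numpy, scipy, OpenCV 4.12 (cv2) and the standard library are available. Lean on these libraries where they do the work, as an engineer would, in place of code of your own. Each camera call takes 0.05 s, during which the arm holds its last target. There are 200 camera calls.

## Task

Shut the open stationery chest on the desk for the evening: first stand the glue stick that is on the open desk near the small grey pot upright on the floor inside it, then slide the turned wooden stand sideways along its board, without lifting it, from the ring mark beside the chest to the outer ring mark, out of the way of the folding lid stay. Then take the bar at the stay's knee and lift it up and forward past centre so that the stay unlocks, and lower the lid gently until it is fully shut. Leave everything else as it is.

Things in the scene. Friction and masses are not known exactly. Their poses are not given: they have to be found in the camera images.
- chest: Fixed open chest of pale wood, 190 (x) x 200 (y) x 125 mm high, walls 10 mm, inner floor 8 mm above the desk. Origin: centre of its underside; x points to the hinge side (away from the robot), y to the left, z up. A 4 mm plywood board runs from the chest's right side 235 mm outwards (to -y), 108 mm wide in x, with two ring marks of 96 mm diameter.
- chest_floor (a point): Centre of the chest's inner floor surface, 8 mm above the desk; axes as the chest's. The inside measures 170 (x) x 180 (y) mm; the near half of the floor is free, a tape roll and a note pad lie in the far half.
- glue_center (a point): Centre (half-way up) of the glue stick, a white upright cylinder 26 mm in diameter and 97 mm tall with an orange band, standing on the open desk to the left of the chest, near the grey pot (not the one far behind the lamp); z is its long axis. 35 g.
- stand_center (a point): Centre (45 mm above its underside) of the loose turned wooden stand: a flat round foot 88 mm in diameter and up to 24 mm high with a slim upright stem, 22 mm thick at 33 to 53 mm and 18 mm thick at 53 to 90 mm above its underside. It stands on the board, at first on the inner mark; grip it low on the stem (dragged by its top it tips). 0.16 kg.
- mark_inner (a point): Centre of the ring mark next to the chest, on the board's top (4 mm above the desk), under the path along which the stay folds.
- mark_outer (a point): Centre of the outer ring mark, 110 mm from the inner one along the chest's -y; the foot of the stand belongs inside this ring.
- stay_foot (a point): Point on the axis of the lower link's fixed pivot on the chest's right side, in the same upright plane as stay_bar. The lower link is 94 mm from this axis to the knee, so the bar moves on a circle of 94 mm round it.
- stay_bar (a point): Middle of the grip length of the knee bar: a level round steel bar 12 mm thick that sticks out sideways (chest -y), free for about 20 mm either side of this point, which lies 44 mm outside the chest's right side and the lid's edge. It turns easily in a grip. At the start the knee sags 16 mm behind and below the straight line between the stay's end pivots, locked on a stop.
- lid_eye (a point): Upper pivot of the folding stay on the lid's right edge, 168 mm from the hinge axis. The stay is two flat steel links in a plane 6 to 15 mm outside the chest's right side: the lower from the chest to the knee, the upper (119 mm) from the knee to here.
- stay_knee (a joint): Bend of the knee, rad: 0 locked against its stop (start), 0.30 links in one straight line (centre), larger when lifted past centre and folding, 3.2 with the lid shut. It reaches about 0.85 when the bar has turned about 0.5 rad round stay_foot, up and towards the chest's front. Left past 0.4 it stays where it is.
- lid (a joint): Lid hinge, rad: 0 open as found (82 degrees up from shut), growing as the lid is lowered, 1.43 fully shut. While the stay is locked the lid cannot be lowered. Unlocking pushes the lid back about 0.03 rad first. Its friction hinge holds it at any angle; about 3 to 6 N at its edge moves it.
- lid_hinge (a point): Middle of the lid's hinge axis, on the far top edge of the chest, 125 mm above the desk; the axis runs along the chest's y.
- lid_edge (a point): Middle of the lid's free edge, on its outer face (up when shut). The lid is a wooden plate 200 mm long from the hinge, 200 mm wide, 10 mm thick; shut, its underside lies on the rim and it reaches 10 mm over the chest's front. Open, its outer face looks away from the robot.
- pot_center (a point): Centre of a small grey lidded pot, 48 mm in diameter, 42 mm tall, on the desk at the left; it and the glue stick may change places. Leave it alone.
- tape_center (a point): Centre of a roll of paper tape, 50 mm in diameter, 15 mm high, lying in the chest's far left corner. Leave it there.
- notes_center (a point): Centre of a pad of sticky notes, 70 x 70 x 12 mm, lying in the chest's far right corner. Leave it there.
- book: Small green cloth-bound book, 124 x 98 x 30 mm, lying on the desk at the far right; origin under its centre. Leave it alone.
Mind the look-alikes: they are no part of the job. What is shaped like the part that bears stand_center but blue is not meant.

How it is judged:
On the way, in this order (a step that is already met when the one before it is completed fails the run):
1. the glue stick stands upright on the floor inside the chest (x of glue_center in the frame of chest between -0.085 and 0.085 m and y of glue_center in the frame of chest between -0.09 and 0.09 m and z of glue_center in the frame of chest below 0.068 m and angle between glue_center's own z axis and vertical below 0.15 rad and contact force between glue and the fingers below 0.1 N), for 0.2 s.
2. the wooden stand is on the outer ring mark and let go (horizontal distance between stand_center and mark_outer below 0.015 m and angle between stand_center's own z axis and vertical below 0.1 rad and contact force between stand and the fingers below 0.1 N), for 0.2 s.
3. the stay's knee is lifted past centre (value of joint stay_knee above 0.4 rad), for 0.2 s.
4. the lid is fully shut (value of joint lid above 1.39 rad), for 0.2 s.
At the end, for the whole second after the job is handed in: The lid is shut (within 0.04 rad), the glue stick stands upright (within 0.15 rad) inside the chest, the wooden stand stands on the board with its centre within 15 mm of the outer mark's, and both are at rest (value of joint lid above 1.39 rad and x of glue_center in the frame of chest between -0.085 and 0.085 m and y of glue_center in the frame of chest between -0.09 and 0.09 m and z of glue_center in the frame of chest below 0.068 m and angle between glue_center's own z axis and vertical below 0.15 rad and horizontal distance between stand_center and mark_outer below 0.015 m and angle between stand_center's own z axis and vertical below 0.1 rad and linear speed of each of glue, stand below 0.02 m/s); the robot touches nothing.
It fails at once if the wooden stand is lifted more than 10 mm off its board (z of stand_center in the frame of chest above 0.059 m).
It fails at once if the wooden stand is tipped by more than 0.35 rad (angle between stand_center's own z axis and vertical above 0.35 rad).
It fails at once if the lid is lowered faster than 2 rad/s (slammed) (velocity of joint lid above 2 rad/s).
It fails at once if the grey pot, the tape roll, the note pad or the book are moved more than 30 mm (distance of any of pot_center, tape_center, notes_center, book from where it was at the start of the episode above 0.03 m).
It also fails if it takes over 66 s, if anything falls off the work surface, if the arm or the gripper's body presses on something with over 40 N, if the wrist force passes 120 N, or if a joint passes its speed limit or range.

## Working session

There is one attempt and no reset: what is moved stays moved. The work goes in short steps, Python scripts to look and compute and a tool call to move; the robot and the scene stay as the last step left them, time stands still between calls to the robot, and variables do not carry over. Pictures are saved under pics/ and viewed, at most 10 in all, crops included, and the job is handed in when it is done.

Besides the shell and the picture viewer there is one more tool, called by a JSON object that holds its "op" and its "data". arm_command: Moves the arm, as the interface text tells. Its arguments: {"type":"object","properties":{"xyz":{"type":"array","items":{"type":"array","items":{"type":"number"}}},"turn":{"type":"array","items":{"type":"number"}},"gripper":{"type":"array","items":{"type":"number"}},"force":{"type":"number"}},"required":["xyz","turn","gripper"]}

```bash
mkdir -p pics; cat > h.py <<'E'
import numpy as np, cv2
from rig import ctrl
def snap(c,name=None):
    s=ctrl.snapshot(c)
    if name: cv2.imwrite(f'pics/{name}.png',cv2.cvtColor(s['image'],cv2.COLOR_RGB2BGR))
    return s
def ray(s,px):
    u=cv2.undistortPoints(np.array([[px]],float),s['camera_matrix'],np.array(s['dist'],float))[0,0]
    T=np.array(s['pose']); return T[:3,3],T[:3,:3]@np.array([u[0],u[1],1])
def atz(s,px,z):
    o,d=ray(s,px); return o+d*(z-o[2])/d[2]
def tri(rs):
    A=0;b=0
    for o,d in rs:
        d=d/np.linalg.norm(d);P=np.eye(3)-np.outer(d,d);A=A+P;b=b+P@o
    return np.linalg.solve(A,b)
def proj(s,p):
    T=np.linalg.inv(np.array(s['pose']));r,_=cv2.Rodrigues(T[:3,:3])
    return cv2.projectPoints(np.array(p,float).reshape(-1,3),r,T[:3,3],s['camera_matrix'],np.array(s['dist'],float))[0][:,0]
E
python3 - <<'E'
from h import *
np.set_printoptions(precision=3,suppress=True)
for c in ['scene','top']:
    s=snap(c,c+'0'); print(c,np.array(s['pose']))
    for t in ['chest','glue_center','stand_center','mark_inner','mark_outer','stay_foot','stay_bar','lid_eye','lid_edge','lid_hinge','pot_center','book','chest_floor']:
        for r in ctrl.outline_of(c,t)[:3]:
            m=r['mask'];ys,xs=np.nonzero(m) if m is not None else ([],[])
            print(t,round(r['confidence'],2),np.round(r['xy']),(xs.min(),xs.max(),ys.min(),ys.max()) if len(xs) else '',atz(s,r['xy'],0.05))
o=ctrl.get_obs();print(o['ee_pos'],o['ee_rot'],o['width'],o['t'])
E
```

```text
scene [[ 0.755 -0.426  0.498  0.006]
 [-0.655 -0.494  0.572 -0.638]
 [ 0.002 -0.758 -0.652  0.885]
 [ 0.     0.     0.     1.   ]]
chest 0.95 [280. 230.] (np.int64(220), np.int64(346), np.int64(135), np.int64(342)) [0.586 0.006 0.05 ]
glue_center 0.71 [223. 190.] (np.int64(221), np.int64(229), np.int64(178), np.int64(201)) [0.57  0.282 0.05 ]
stand_center 0.96 [352. 274.] (np.int64(336), np.int64(365), np.int64(253), np.int64(287)) [ 0.62  -0.251  0.05 ]
stand_center 0.82 [290. 288.] (np.int64(273), np.int64(304), np.int64(266), np.int64(301)) [ 0.46  -0.174  0.05 ]
stand_center 0.61 [263. 327.] (np.int64(246), np.int64(279), np.int64(307), np.int64(344)) [ 0.333 -0.218  0.05 ]
mark_inner 0.61 [280. 229.] (np.int64(221), np.int64(346), np.int64(135), np.int64(342)) [0.59  0.011 0.05 ]
mark_outer 0.86 [281. 228.] (np.int64(220), np.int64(347), np.int64(134), np.int64(342)) [0.593 0.011 0.05 ]
stay_foot 0.66 [283. 230.] (np.int64(220), np.int64(346), np.int64(134), np.int64(341)) [0.592 0.001 0.05 ]
stay_bar 0.89 [304. 217.] (np.int64(282), np.int64(317), np.int64(176), np.int64(244)) 
[... 2260 characters left out ...]
np.int64(185), np.int64(196), np.int64(228), np.int64(238)) [0.454 0.306 0.05 ]
book 0.59 [284. 217.] (np.int64(236), np.int64(357), np.int64(176), np.int64(240)) [ 0.51  -0.038  0.05 ]
book 0.58 [372. 169.] (np.int64(357), np.int64(384), np.int64(153), np.int64(186)) [ 0.695 -0.366  0.05 ]
chest_floor 0.65 [283. 218.] (np.int64(241), np.int64(357), np.int64(176), np.int64(240)) [ 0.507 -0.031  0.05 ]
chest_floor 0.6 [312. 226.] (np.int64(302), np.int64(324), np.int64(215), np.int64(237)) [ 0.477 -0.139  0.05 ]
chest_floor 0.35 [273. 177.] (np.int64(235), np.int64(301), np.int64(175), np.int64(180)) [0.661 0.007 0.05 ]
[0.144 0.608 0.24 ] [ 0.     0.116  0.993 -0.   ] 0.09226782451040585 1.4
```

```bash
python3 - <<'E'
import cv2
a=cv2.imread('pics/scene0.png')[120:350,170:390];b=cv2.imread('pics/top0.png')[140:290,170:400]
cv2.imwrite('pics/a.png',cv2.resize(a,None,fx=2.6,fy=2.6,interpolation=2));cv2.imwrite('pics/b.png',cv2.resize(b,None,fx=3.4,fy=3.4,interpolation=2))
E
```

```text
(no output)
```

View pics/a.png

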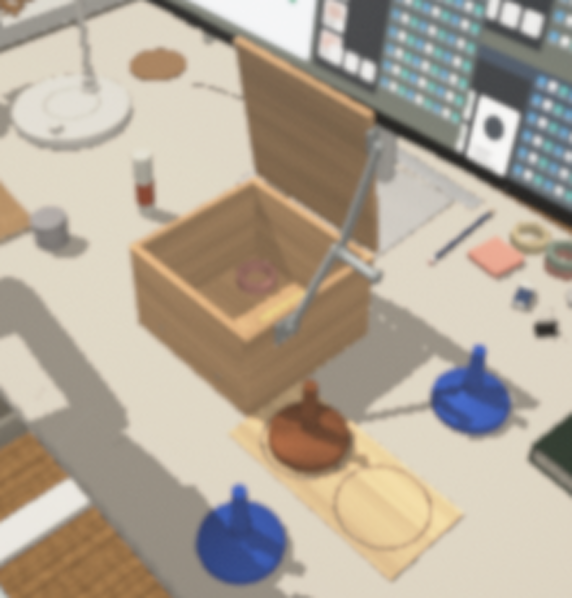

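View pics/b.png

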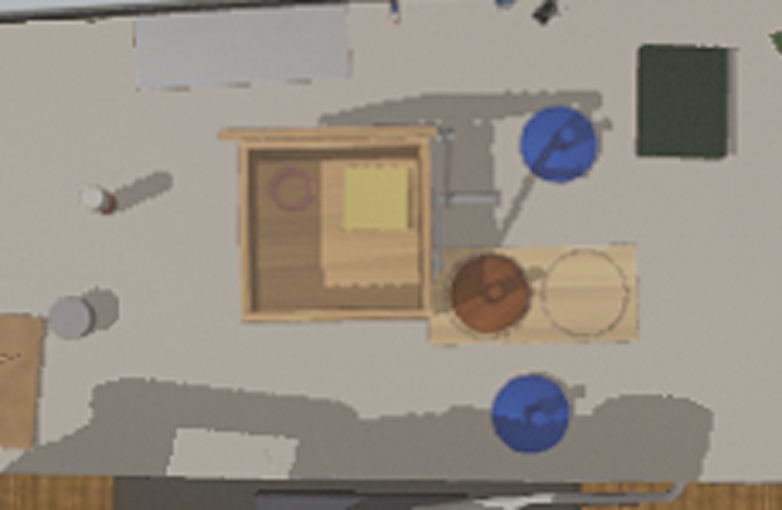

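The scene shows the chest centre, the stay on its right, and the brown stand on the inner ring (crop a 310,435). The empty outer ring is at a(383,507). The glue stick is at a(144,180), left of the chest and behind the pot. Two blue look-alikes are at a(240,540) and a(470,400).

```bash
cat > fit.py <<'E'
from h import *
from scipy.optimize import least_squares
np.set_printoptions(precision=4,suppress=True)
A=lambda p:np.array([170+p[0]/2.6,120+p[1]/2.6]);B=lambda p:np.array([170+p[0]/3.4,140+p[1]/3.4])
s=snap('scene');t=snap('top')
# chest-frame points -> pixels
bx=0
pts=[(t,B((243,322)),(-.095,.1,.125)),(t,B((433,320)),(-.095,-.1,.125)),(t,B((637,243)),('b',.054,-.335,.004)),(t,B((638,345)),('b',-.054,-.335,.004)),
(s,A((132,245)),(-.095,.1,.125)),(s,A((245,335)),(-.095,-.1,.125)),(s,A((248,413)),(-.095,-.1,0)),(s,A((462,516)),('b',.054,-.335,.004)),(s,A((393,579)),('b',-.054,-.335,.004)),(s,A((256,181)),(.095,.1,.125))]
def W(q,p):
    c,s_=np.cos(q[2]),np.sin(q[2]); return np.array([q[0]+c*p[0]-s_*p[1],q[1]+s_*p[0]+c*p[1],p[2]])
def res(q):
    r=[]
    for cam,px,p in pts:
        if p[0]=='b': p=(p[1]+q[3],p[2],p[3])
        r.append(proj(cam,W(q,p))[0]-px)
    return np.concatenate(r)
f=least_squares(res,[.5,-.01,0,-.04]);q=f.x
print('chest',q,'rms',f.fun.reshape(-1,2))
inv=lambda p:(lambda d:np.array([np.cos(q[2])*d[0]+np.sin(q[2])*d[1],-np.sin(q[2])*d[0]+np.cos(q[2])*d[1],p[2]]))(np.array(p)-[q[0],q[1],0])
for n,a,b in [('barend',(376,277),(497,199)),('barin',(338,252),(450,199)),('foot',(283,333),(437,270)),('eye',(375,136),(447,133)),('gluetop',(143,155),(93,199)),('stemtop',(311,384),(497,291))]:
    p=tri([ray(s,A(a)),ray(t,B(b))]);print(n,p,'chestframe',inv(p))
print('ring',atz(s,A((383,507)),.004),atz(t,B((585,293)),.004))
print('glue base',atz(s,A((147,203)),0.0))
print('stand foot', atz(s,A((310,440)),.012),atz(t,B((490,295)),.02))
E
python3 fit.py
```

```text
chest [ 0.544   0.0184  0.0247 -0.0698] rms [[-0.6984 -1.0794]
 [ 0.1969 -1.1057]
 [-0.0862  0.5689]
 [ 0.2297 -1.1911]
 [-1.2113 -0.5828]
 [ 0.5594  2.173 ]
 [ 0.0633  2.5128]
 [ 0.5701 -0.8733]
 [-1.2889  0.5677]
 [-0.0871 -2.7309]]
barend [ 0.5694 -0.1443  0.1838] chestframe [ 0.0213 -0.1633  0.1838]
barin [ 0.5667 -0.0955  0.1859] chestframe [ 0.0199 -0.1144  0.1859]
foot [ 0.4996 -0.087   0.1056] chestframe [-0.047  -0.1043  0.1056]
eye [ 0.6174 -0.0866  0.3025] chestframe [ 0.0707 -0.1068  0.3025]
gluetop [0.5738 0.2771 0.0957] chestframe [0.0362 0.2579 0.0957]
stemtop [ 0.4793 -0.1516  0.0971] chestframe [-0.0689 -0.1683  0.0971]
ring [ 0.4813 -0.2593  0.004 ] [ 0.4816 -0.2585  0.004 ]
glue base [0.5857 0.2927 0.    ]
stand foot [ 0.4774 -0.1549  0.012 ] [ 0.4775 -0.1504  0.02  ]
```

{"op": "arm_command", "data": {"xyz": [[0, 0, 0], [0, 0, 0], [-38, -31, 0], [-38, -31, 0], [-38, -31, 0], [-38, -31, 0], [-38, -31, 0], [-38, -31, 0], [-38, -31, 0], [-38, -31, 0]], "turn": [-7.4, -7.3, 0, 0, 0, 0, 0, 0, 0, 0], "gripper": [70, 70, 70, 70, 70, 70, 70, 70, 70, 70]}}

```text
t: 2.5
ee_pos: [0.4551, 0.3665, 0.2398]
ee_rot: [0.0, -0.012, 1.0, 0.0]
force: [-0.1, 1.0, -0.8]
width: 0.0704
gripper_force: 0.0
```

```bash
cat >> h.py <<'E'
from scipy.spatial.transform import Rotation as Ro
def rel(p,o=None):
    "world target of TCP -> shift in tool axes, mm"
    o=o or ctrl.get_obs();w,x,y,z=o['ee_rot'];return Ro.from_quat([x,y,z,w]).inv().apply(np.array(p)-o['ee_pos'])*1000
def yaw(o):
    w,x,y,z=o['ee_rot'];R=Ro.from_quat([x,y,z,w]).as_matrix();return np.degrees(np.arctan2(-R[0,1],R[1,1]))
E
python3 - <<'E'
from h import *
np.set_printoptions(precision=4,suppress=True)
o=ctrl.get_obs();print(o['t'],o['ee_pos'],yaw(o),rel([.574,.277,.2]))
s=snap('wrist','w1')
for n in ['glue_center','pot_center']:
  for r in ctrl.outline_of('wrist',n)[:3]:
    ys,xs=np.nonzero(r['mask']);print(n,r['confidence'],r['xy'],xs.min(),xs.max(),ys.min(),ys.max(),atz(s,r['xy'],.05))
print(np.array(s['pose'])[:3,3],proj(s,[[.574,.277,.097],[.574,.277,0]]))
E
```

```text
2.5 [0.4551 0.3665 0.2398] 1.4207975372455848 [-116.6619  -92.4205   39.8511]
glue_center 0.2 [50.4, 234.8] 0 109 176 308 [0.5083 0.0947 0.05  ]
pot_center 0.88 [235.7, 181.8] 217 258 164 205 [0.44   0.3145 0.05  ]
[0.3789 0.365  0.3844] [[196.9972 310.5344]
 [215.7678 269.8749]]
```

{"op": "arm_command", "data": {"xyz": [[-39, -31, 0], [-39, -31, 0], [-39, -31, 0], [0, 0, 0]], "turn": [0, 0, 0, 0], "gripper": [70, 70, 70, 70]}}

```text
t: 3.05
ee_pos: [0.576, 0.2758, 0.2395]
ee_rot: [0.001, -0.011, 1.0, -0.0]
force: [-0.6, -0.4, 0.1]
width: 0.0705
gripper_force: 0.0
```

```bash
python3 - <<'E'
from h import *
np.set_printoptions(precision=4,suppress=True)
o=ctrl.get_obs();print(o['t'],o['ee_pos'],yaw(o))
s=snap('wrist','w2')
for n in ['glue_center','pot_center','tape_center','chest']:
  for r in ctrl.outline_of('wrist',n)[:3]:
    ys,xs=np.nonzero(r['mask']);print(n,r['confidence'],r['xy'],xs.min(),xs.max(),ys.min(),ys.max(),atz(s,r['xy'],.05))
print(np.array(s['pose'])[:3,3],proj(s,[[.574,.277,.097],[.574,.277,0]]))
E
```

```text
3.05 [0.576  0.2758 0.2395] 1.267789304413284
glue_center 0.96 [289.8, 199.2] 276 301 179 217 [0.5795 0.2846 0.05  ]
pot_center 0.86 [320.9, 75.1] 298 344 50 100 [0.4492 0.3125 0.05  ]
chest 0.72 [79.1, 160.4] 0 168 49 309 [0.5408 0.052  0.05  ]
[0.4996 0.2746 0.384 ] [[283.2952 204.7641]
 [283.1218 185.817 ]]
```

View pics/w2.png

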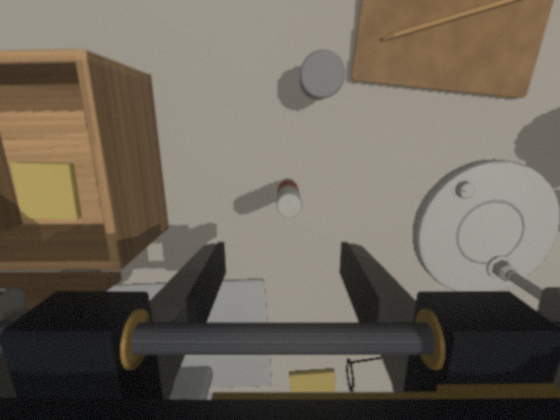

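The wrist view shows the glue stick at (289,199), centred slightly right of the fingers. The pot is well away at (321,75).

{"op": "arm_command", "data": {"xyz": [[-1, 7, 39], [0, 0, 40], [0, 0, 40], [0, 0, 39], [0, 0, 0], [0, 0, 0], [0, 0, 0], [0, 0, 0], [0, 0, 0], [0, 0, 0]], "turn": [0, 0, 0, 0, 0, 0, 0, 0, 0, 0], "gripper": [70, 70, 70, 70, 70, 15, 15, 15, 15, 15], "force": 12}}

```text
t: 4.3
ee_pos: [0.5742, 0.285, 0.0827]
ee_rot: [0.001, -0.012, 1.0, 0.0]
force: [-0.0, 0.2, 0.0]
width: 0.0321
gripper_force: 0.1
```

{"op": "arm_command", "data": {"xyz": [[0, 0, 0], [0, 0, 0], [0, 0, 0], [0, 0, -20], [0, 0, -45], [0, 0, -45], [0, 0, -45], [0, 0, 0]], "turn": [0, 0, 0, 0, 0, 0, 0, 0], "gripper": [15, 15, 15, 15, 15, 15, 15, 15]}}

```text
t: 5.1
ee_pos: [0.5767, 0.2863, 0.2433]
ee_rot: [0.005, -0.012, 1.0, 0.002]
force: [0.5, -0.5, 0.4]
width: 0.0253
gripper_force: 12.0
```

```bash
python3 - <<'E'
from h import *
o=ctrl.get_obs();print(o['ee_pos'],yaw(o),o['width'],rel([.5015,.037,.235]))
E
```

```text
[0.57668846 0.28626448 0.24332671] 1.419178296385815 0.025279924008584476 [  81.40229425 -247.35903132    6.52670392]
```

{"op": "arm_command", "data": {"xyz": [[14, -41, 0], [14, -41, 0], [14, -41, 0], [13, -41, 0], [13, -41, 0], [13, -42, 0], [0, 0, 0], [0, 0, 0]], "turn": [0, 0, 0, 0, 0, 0, 0, 0], "gripper": [15, 15, 15, 15, 15, 15, 15, 15]}}

```text
t: 5.9
ee_pos: [0.4985, 0.0352, 0.2362]
ee_rot: [-0.0, -0.011, 1.0, 0.0]
force: [0.7, 0.2, 0.5]
width: 0.0252
gripper_force: 12.0
```

```bash
python3 - <<'E'
from h import *
o=ctrl.get_obs();print(o['ee_pos'],o['ee_rot'],yaw(o),o['width'],rel([.5015,.037,.0915]))
s=snap('wrist','w3')
E
```

```text
[0.49854419 0.03522732 0.23617527] [-2.36462831e-04 -1.11807734e-02  9.99937454e-01  1.47581991e-04] 1.2812449619179715 0.025161943626647996 [ -3.06264776   1.66267947 144.6743585 ]
```

View pics/w3.png

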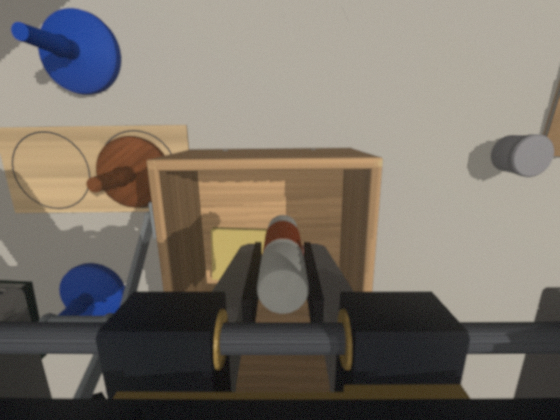

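Held glue is over the near half of the chest (285,218), clear of the rim.

{"op": "arm_command", "data": {"xyz": [[0, 0, 40], [0, 0, 40], [0, 0, 40], [0, 0, 18], [0, 0, 4], [0, 0, 0], [0, 0, 0]], "turn": [0, 0, 0, 0, 0, 0, 0], "gripper": [15, 15, 15, 15, 15, 15, 15]}}

```text
t: 6.65
ee_pos: [0.4999, 0.0366, 0.0955]
ee_rot: [0.001, -0.013, 1.0, 0.0]
force: [0.1, 0.1, -0.1]
width: 0.0253
gripper_force: 12.0
```

{"op": "arm_command", "data": {"xyz": [[0, 0, 2], [0, 0, 2], [0, 0, 1], [0, 0, 0], [0, 0, 0]], "turn": [0, 0, 0, 0, 0], "gripper": [15, 15, 15, 15, 15]}}

```text
t: 7.15
ee_pos: [0.4993, 0.0359, 0.0901]
ee_rot: [0.001, -0.012, 1.0, 0.0]
force: [1.0, -0.6, 5.9]
width: 0.0256
gripper_force: 12.0
```

{"op": "arm_command", "data": {"xyz": [[0, 0, 0], [0, 0, 0], [0, 0, 0], [0, 0, 0], [0, 0, -40], [0, 0, -45], [0, 0, -45], [0, 0, -40], [0, 0, 0]], "turn": [0, 0, 0, 0, 0, 0, 0, 0, 0], "gripper": [50, 50, 50, 50, 50, 50, 50, 50, 50]}}

```text
t: 8.05
ee_pos: [0.5017, 0.0361, 0.265]
ee_rot: [0.005, -0.012, 1.0, 0.0]
force: [0.2, 0.3, 0.3]
width: 0.0501
gripper_force: 0.0
```

```bash
python3 - <<'E'
from h import *
np.set_printoptions(precision=4,suppress=True)
o=ctrl.get_obs();print(o['ee_pos'],yaw(o),o['width'])
s=snap('wrist','w4')
for n in ['glue_center','stand_center']:
  for r in ctrl.outline_of('wrist',n)[:3]:
    ys,xs=np.nonzero(r['mask']);print(n,r['confidence'],r['xy'],xs.min(),xs.max(),ys.min(),ys.max(),atz(s,r['xy'],.05))
print(proj(s,[[.4815,-.259,.004],[.479,-.151,.004],[.479,-.151,.094],[.498,.035,.105],[.498,.035,.008]]))
E
```

```text
[0.5017 0.0361 0.265 ] 1.4192412754170742 0.05011388630226743
glue_center 0.8 [283.4, 194.6] 270 294 175 210 [0.5074 0.038  0.05  ]
stand_center 0.84 [102.4, 273.3] 60 134 250 314 [ 0.6193 -0.1976  0.05  ]
stand_center 0.78 [137.0, 162.7] 103 169 130 197 [ 0.473  -0.1358  0.05  ]
stand_center 0.75 [93.9, 47.8] 35 131 10 91 [ 0.351  -0.1691  0.05  ]
[[ 61.5469 162.7339]
 [141.9242 162.6715]
 [103.8321 173.4367]
 [280.8978 197.7317]
 [281.2144 180.6237]]
```

View pics/w4.png

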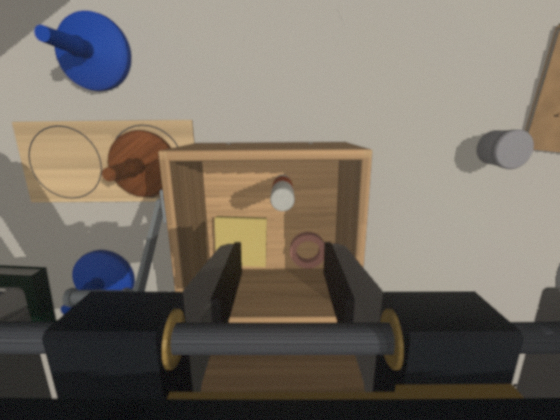

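Glue stands upright in the near half of the chest at (282,195). The tape and notes are untouched. Next, the stand.

{"op": "arm_command", "data": {"xyz": [[7, -46, 0], [7, -46, 0], [7, -47, 0], [7, -46, 0], [0, 0, 0], [0, 0, 0], [0, 0, 0], [0, 0, 0], [0, 0, 0], [0, 0, 0]], "turn": [0, 0, -5, -8, -8, -8, -8, -8, -8, -2], "gripper": [50, 50, 50, 50, 50, 50, 50, 50, 50, 50]}}

```text
t: 9.2
ee_pos: [0.4786, -0.1475, 0.2573]
ee_rot: [-0.001, -0.472, 0.882, 0.001]
force: [-0.6, -0.2, -0.1]
width: 0.0501
gripper_force: 0.0
```

```bash
python3 - <<'E'
from h import *
np.set_printoptions(precision=4,suppress=True)
o=ctrl.get_obs();print(o['t'],o['ee_pos'],yaw(o),o['joints'])
s=snap('wrist','w5')
for n in ['stand_center']:
  for r in ctrl.outline_of('wrist',n)[:3]:
    ys,xs=np.nonzero(r['mask']);print(n,r['confidence'],r['xy'],xs.min(),xs.max(),ys.min(),ys.max(),atz(s,r['xy'],.02))
print(proj(s,[[.4815,-.259,.004],[.479,-.151,.004],[.479,-.151,.094]]))
print(rel([.478,-.150,.06]))
E
```

```text
9.2 [ 0.4786 -0.1475  0.2573] 56.322295312300135 [-0.302   0.1422  1.8713  0.      1.132  -2.8559]
stand_center 0.92 [279.1, 186.8] 248 315 154 220 [ 0.4806 -0.151   0.02  ]
stand_center 0.82 [352.1, 95.3] 314 386 57 133 [ 0.3474 -0.1944  0.02  ]
stand_center 0.6 [145.3, 211.6] 105 177 178 239 [ 0.6447 -0.221   0.02  ]
[[230.524  114.073 ]
 [280.1909 183.8367]
 [279.8776 199.4844]]
[  2.238   -1.4769 197.5922]
```

View pics/w5.png

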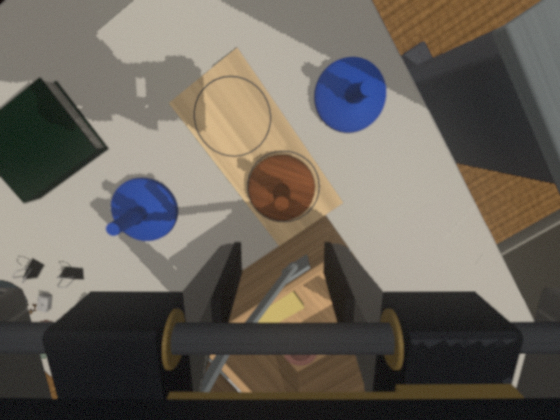

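The stand is centred on the inner ring at (281,187) and the outer ring is at (232,116). The rotated gripper avoids the bar.

{"op": "arm_command", "data": {"xyz": [[2, -4, 40], [0, 0, 40], [0, 0, 40], [0, 0, 40], [0, 0, 25], [0, 0, 11], [0, 0, 0]], "turn": [0, 0, 0, 0, 0, 0, 0], "gripper": [50, 50, 50, 50, 50, 50, 50]}}

```text
t: 10.0
ee_pos: [0.4805, -0.1513, 0.0619]
ee_rot: [-0.001, -0.469, 0.883, 0.001]
force: [0.9, 0.2, 0.9]
width: 0.05
gripper_force: 0.0
```

{"op": "arm_command", "data": {"xyz": [[0, 0, 2], [0, 0, 0], [0, 0, 0], [0, 0, 0], [0, 0, 0], [0, 0, 0]], "turn": [0, 0, 0, 0, 0, 0], "gripper": [50, 10, 10, 10, 10, 10], "force": 8}}

```text
t: 10.6
ee_pos: [0.4818, -0.1517, 0.0621]
ee_rot: [0.0, -0.47, 0.883, -0.0]
force: [-2.4, 1.0, 6.4]
width: 0.0201
gripper_force: 8.0
```

```bash
python3 - <<'E'
from h import *
o=ctrl.get_obs();print(o['ee_pos'],yaw(o),o['width'],o['gripper_force'],rel(np.array(o['ee_pos'])+[.0025,-.108,0]))
E
```

```text
[ 0.48184211 -0.15165974  0.06205005] 56.03766015116442 0.020107039908775517 8.00048680161126 [ 8.81791147e+01 -6.24074813e+01 -1.72203191e-03]
```

{"op": "arm_command", "data": {"xyz": [[8, -6, -1], [16, -11, 0], [16, -11, 0], [16, -11, 0], [16, -12, 0], [11, -7, 0], [5, -4, 0], [0, 0, 0], [0, 0, 0]], "turn": [0, 0, 0, 0, 0, 0, 0, 0, 0], "gripper": [10, 10, 10, 10, 10, 10, 10, 10, 10]}}

```text
t: 11.5
ee_pos: [0.4857, -0.2558, 0.0625]
ee_rot: [-0.004, -0.468, 0.884, -0.003]
force: [-0.4, -1.2, -2.1]
width: 0.0201
gripper_force: 8.0
```

```bash
python3 - <<'E'
from h import *
np.set_printoptions(precision=4,suppress=True)
o=ctrl.get_obs();print(o['ee_pos'],yaw(o),o['force'])
s=snap('top','t2')
for r in ctrl.outline_of('top','stand_center')[:3]:
    ys,xs=np.nonzero(r['mask']);print(r['confidence'],r['xy'],xs.min(),xs.max(),ys.min(),ys.max(),atz(s,r['xy'],.03))
s=snap('wrist','w6')
for r in ctrl.outline_of('wrist','stand_center')[:3]:
    ys,xs=np.nonzero(r['mask']);print(r['confidence'],r['xy'],xs.min(),xs.max(),ys.min(),ys.max(),atz(s,r['xy'],.02))
a=s['image'][:300];b=cv2.resize(snap('top')['image'][180:280,240:400],None,fx=3,fy=3)
c=np.zeros((300,560+480,3),np.uint8);c[:,:560]=a;c[:,560:]=b
cv2.imwrite('pics/c6.png',cv2.resize(cv2.cvtColor(c,cv2.COLOR_RGB2BGR),(800,231)))
E
```

```text
[ 0.4857 -0.2558  0.0625] 55.75895818612523 [-0.3933 -1.1791 -2.1373]
0.7 [331.4, 181.3] 322 344 171 192 [ 0.6499 -0.2137  0.03  ]
0.6 [330.2, 224.3] 330 333 217 226 [ 0.4872 -0.21    0.03  ]
0.48 [320.5, 259.0] 314 321 251 268 [ 0.3571 -0.1746  0.03  ]
0.94 [282.2, 233.9] 219 346 182 321 [ 0.4812 -0.2628  0.02  ]
0.87 [503.3, 199.2] 433 559 135 263 [ 0.3514 -0.2028  0.02  ]
0.7 [98.5, 376.0] 78 116 354 399 [ 0.6611 -0.2467  0.02  ]
```

View pics/c6.png

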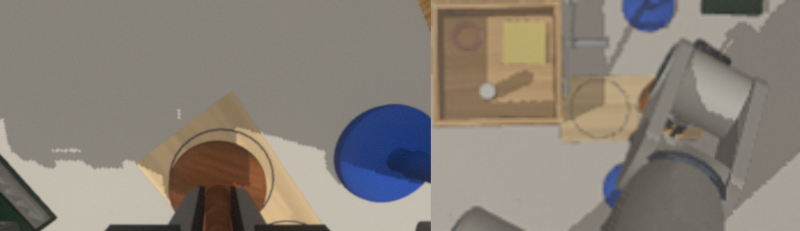

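{"op": "arm_command", "data": {"xyz": [[4, 1, 0], [0, 0, 0], [0, 0, 0], [0, 0, 0], [0, 0, 0], [0, 0, -30], [0, 0, -45], [0, 0, -45], [0, 0, -45], [0, 0, -45]], "turn": [0, 0, 0, 0, 0, 0, 0, 0, 0, 8], "gripper": [10, 10, 50, 50, 50, 50, 50, 50, 50, 50]}}

```text
t: 12.75
ee_pos: [0.4841, -0.2555, 0.2746]
ee_rot: [-0.005, -0.403, 0.915, -0.004]
force: [0.7, -0.4, -0.1]
width: 0.0502
gripper_force: 0.0
```

{"op": "arm_command", "data": {"xyz": [[0, 0, 0], [0, 0, 0], [0, 0, 0], [0, 0, 0], [0, 0, 0], [0, 0, 0], [0, 0, 0], [0, 0, 0], [0, 0, 0], [0, 0, 0]], "turn": [8.5, 8.5, 8.5, 8.5, 8.5, 8.5, 8.5, 8.5, 8.5, 8.5], "gripper": [50, 50, 50, 50, 50, 50, 50, 50, 50, 50]}}

```text
t: 13.75
ee_pos: [0.4843, -0.2556, 0.2726]
ee_rot: [-0.001, 0.323, 0.946, -0.006]
force: [1.5, -0.5, 0.2]
width: 0.0499
gripper_force: 0.0
```

{"op": "arm_command", "data": {"xyz": [[0, 0, 0], [0, 0, 0], [0, 0, 0], [0, 0, 0], [0, 0, 0], [0, 0, 0], [0, 0, 0], [0, 0, 0]], "turn": [8.5, 8.5, 8.5, 8.5, 8.5, 8.5, 0.4, 0], "gripper": [50, 50, 50, 50, 50, 50, 50, 50]}}

```text
t: 14.55
ee_pos: [0.4843, -0.2557, 0.2726]
ee_rot: [0.002, 0.698, 0.716, -0.006]
force: [0.6, -0.2, 0.8]
width: 0.05
gripper_force: 0.0
```

```bash
python3 - <<'E'
from h import *
np.set_printoptions(precision=4,suppress=True)
o=ctrl.get_obs();print(o['t'],o['ee_pos'],yaw(o),o['joints'])
s=snap('wrist','w7');t=snap('top','t3');c=snap('scene','s3')
for cam,k in (('wrist',s),('top',t),('scene',c)):
 for n in ['stand_center','stay_bar']:
  for r in ctrl.outline_of(cam,n)[:3]:
    ys,xs=np.nonzero(r['mask']);print(cam,n,r['confidence'],r['xy'],xs.min(),xs.max(),ys.min(),ys.max(),atz(k,r['xy'],.02))
print(proj(s,[[.4815,-.259,.004],[.569,-.144,.184],[.567,-.0955,.185]]))
E
```

```text
14.55 [ 0.4843 -0.2557  0.2726] -88.54745317496283 [-0.4811  0.2012  1.7633 -0.0131  1.1769 -0.5014]
wrist stand_center 0.91 [180.8, 134.5] 145 213 100 167 [ 0.3528 -0.1944  0.02  ]
wrist stand_center 0.88 [284.0, 181.2] 250 315 151 214 [ 0.4857 -0.2512  0.02  ]
wrist stand_center 0.58 [410.7, 165.3] 374 442 130 195 [ 0.6502 -0.2258  0.02  ]
wrist stay_bar 0.68 [408.4, 21.4] 306 427 0 81 [ 0.6242 -0.0606  0.02  ]
top stand_center 0.66 [332.3, 180.6] 322 344 171 192 [ 0.654  -0.2183  0.02  ]
top stand_center 0.63 [334.2, 220.8] 331 342 215 233 [ 0.501  -0.2262  0.02  ]
top stand_center 0.46 [319.7, 258.4] 314 327 250 269 [ 0.3589 -0.1725  0.02  ]
top stay_bar 0.66 [307.7, 198.4] 300 316 194 200 [ 0.5846 -0.1251  0.02  ]
scene stand_center 0.72 [262.8, 330.5] 245 279 306 344 [ 0.3388 -0.2093  0.02  ]
scene stand_center 0.67 [319.8, 313.8] 302 334 290 329 [ 0.48   -0.2678  0.02  ]
[[280.8394 184.5885]
 [405.7685  77.6912]
 [413.1898  -1.6095]]
```

View pics/w7.png

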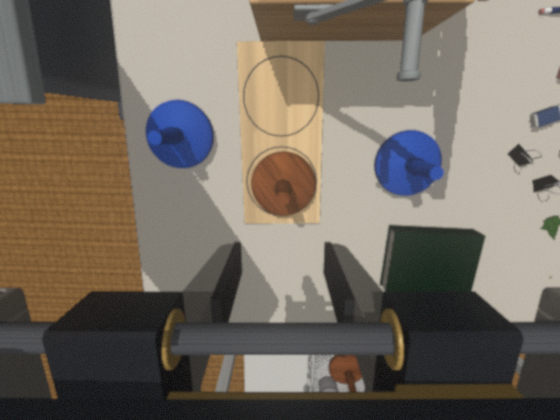

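The stand is well inside the outer ring (284,183). The bar runs up to its end at (408,75). I'll yaw the gripper a little outward so its body clears the stay, and go above the bar.

{"op": "arm_command", "data": {"xyz": [[0, 0, 0], [0, 0, 0], [34, 16, 0], [34, 16, 0], [33, 16, 0], [33, 15, 0], [0, 0, 0], [0, 0, 0]], "turn": [6, 6, 0, 0, 0, 0, 0, 0], "gripper": [44, 44, 44, 44, 44, 44, 44, 44]}}

```text
t: 15.8
ee_pos: [0.5713, -0.1353, 0.2705]
ee_rot: [0.002, 0.77, 0.638, -0.006]
force: [-0.1, -0.9, 0.8]
width: 0.0443
gripper_force: 0.0
```

```bash
python3 - <<'E'
from h import *
np.set_printoptions(precision=4,suppress=True)
o=ctrl.get_obs();print(o['t'],o['ee_pos'],yaw(o),rel([.571,-.135,.196]))
s=snap('wrist','w8')
print(proj(s,[[.569,-.144,.184],[.567,-.0955,.185]]))
t=snap('scene','s8');c=np.zeros((420,800,3),np.uint8);c[:,:400]=s['image'][:,80:480];c[:,400:]=cv2.resize(t['image'][120:330,220:420],(400,420))
cv2.imwrite('pics/c8.png',cv2.cvtColor(c,cv2.COLOR_RGB2BGR))
E
```

```text
15.8 [ 0.5713 -0.1353  0.2705] -100.65600506344191 [ 1.1158 -0.0621 74.5175]
[[281.2943 235.4438]
 [266.8844 177.8322]]
```

View pics/c8.png

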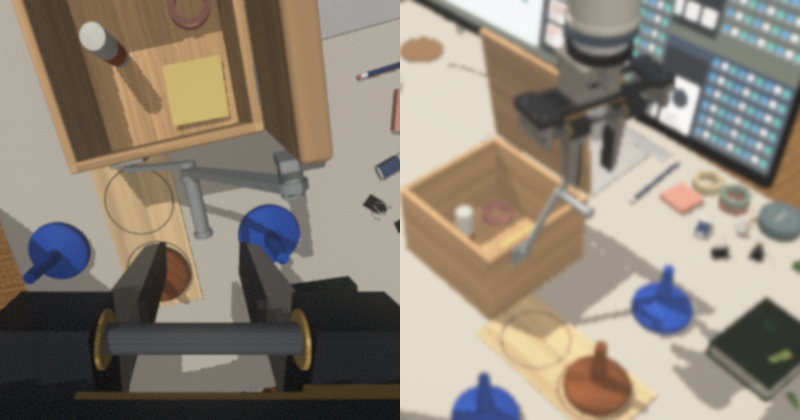

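The bar end lies between the fingertips at (282,233), as predicted. Descending to cage the bar.

{"op": "arm_command", "data": {"xyz": [[-2, 0, 25], [0, 0, 25], [0, 0, 15], [0, 0, 9], [0, 0, 0]], "turn": [0, 0, 0, 0, 0], "gripper": [44, 44, 44, 44, 44]}}

```text
t: 16.4
ee_pos: [0.5698, -0.1389, 0.1959]
ee_rot: [0.002, 0.771, 0.637, -0.006]
force: [0.1, 0.3, -0.2]
width: 0.044
gripper_force: 0.0
```

{"op": "arm_command", "data": {"xyz": [[0, 0, 0], [0, 0, 0], [0, 0, 0], [0, 0, 0]], "turn": [0, 0, 0, 0], "gripper": [24, 24, 24, 24]}}

```text
t: 16.8
ee_pos: [0.5708, -0.1386, 0.1974]
ee_rot: [0.003, 0.77, 0.638, -0.005]
force: [-0.0, -0.8, 0.3]
width: 0.0237
gripper_force: 0.0
```

{"op": "arm_command", "data": {"xyz": [[-1, -5, -2], [-1, -5, -4], [-1, -5, -4], [-1, -5, -3], [-1, -5, -3], [-1, -5, -2]], "turn": [0, 0, 0, 0, 0, 0], "gripper": [24, 24, 24, 24, 24, 24]}}

```text
t: 17.4
ee_pos: [0.5398, -0.1388, 0.2156]
ee_rot: [0.003, 0.77, 0.638, -0.005]
force: [2.5, -1.2, 0.8]
width: 0.0238
gripper_force: 1.4
```

{"op": "arm_command", "data": {"xyz": [[-1, -5, -2], [-1, -5, -2], [-1, -5, -1], [-1, -5, -1], [-1, -5, -1], [0, 0, 0]], "turn": [0, 0, 0, 0, 0, 0], "gripper": [24, 24, 24, 24, 24, 24]}}

```text
t: 18.0
ee_pos: [0.5136, -0.1387, 0.222]
ee_rot: [0.002, 0.77, 0.638, -0.006]
force: [0.5, -0.3, 0.6]
width: 0.0239
gripper_force: 0.4
```

```bash
python3 - <<'E'
from h import *
o=ctrl.get_obs();print(o['t'],o['ee_pos'],yaw(o),o['force'],o['moment'])
s=snap('wrist','w9')
t=snap('scene','s9');c=np.zeros((420,800,3),np.uint8);c[:,:400]=s['image'][:,80:480];c[:,400:]=cv2.resize(t['image'][120:330,220:420],(400,420))
cv2.imwrite('pics/c9.png',cv2.cvtColor(c,cv2.COLOR_RGB2BGR))
E
```

```text
18.0 [ 0.51356069 -0.13872377  0.22203636] -100.78450299553094 [ 0.45233195 -0.29061425  0.6225391 ] [-0.16586377 -0.0949824  -0.01398005]
```

View pics/c9.png

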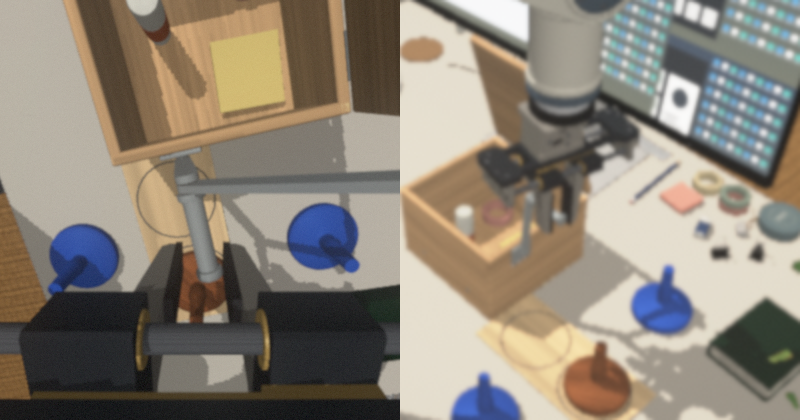

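The bar is caged with the lower link nearly upright, so the stay is past centre. Now up, turn, and go behind the lid.

{"op": "arm_command", "data": {"xyz": [[0, 0, 0], [0, 0, 0], [0, 0, -25], [0, 0, -45], [0, 0, -45], [0, 0, -42], [0, 0, 0], [0, 0, 0], [0, 0, 0], [0, 0, 0]], "turn": [0, 0, 0, 0, 0, 0, 8.5, 8.5, 8.5, 8.5], "gripper": [36, 36, 36, 36, 36, 36, 10, 0, 0, 0]}}

```text
t: 19.1
ee_pos: [0.5152, -0.137, 0.3788]
ee_rot: [0.004, 0.924, 0.382, -0.005]
force: [-1.5, 0.1, -0.2]
width: 0.0056
gripper_force: 0.0
```

{"op": "arm_command", "data": {"xyz": [[0, 0, 0], [0, 0, 0], [0, 0, 0], [0, 0, 0], [0, 0, 0], [0, 0, 0]], "turn": [8.5, 8.5, 8.5, 8.5, 8.5, 1.3], "gripper": [0, 0, 0, 0, 0, 0]}}

```text
t: 19.7
ee_pos: [0.5152, -0.137, 0.3788]
ee_rot: [0.005, 1.0, 0.011, -0.003]
force: [-0.9, 0.7, -0.6]
width: 0.0002
gripper_force: 0.0
```

```bash
python3 - <<'E'
from h import *
np.set_printoptions(precision=4,suppress=True)
o=ctrl.get_obs();print(o['t'],o['ee_pos'],yaw(o),o['joints'],rel([.638,.0206,.377]),o['width'])
t=snap('scene','s10');k=snap('top','t10')
def ch(p): return [.544+p[0]*.9997-.0247*p[1],.0184+.0247*p[0]+p[1]*.9997,p[2]]
for cam,s in (('scene',t),('top',k)):
  for r in ctrl.outline_of(cam,'lid_edge')[:2]+ctrl.outline_of(cam,'stay_bar')[:1]:
    ys,xs=np.nonzero(r['mask']);m=r['mask'].astype(np.uint8);print(cam,r['confidence'],cv2.approxPolyDP(max(cv2.findContours(m,0,2)[0],key=cv2.contourArea),3,True)[:,0].tolist())
  for th in (95,98,101,104,107):
    a=np.radians(th);e=[[.095+.2*np.cos(a),y,.125+.2*np.sin(a)] for y in(.1,-.1)]
    print(cam,th,proj(s,[ch(p) for p in e]).tolist())
E
```

```text
19.7 [ 0.5152 -0.137   0.3788] -178.73409628953038 [-0.2553  0.1031  1.6475 -0.0119  1.3946  1.2955] [ 126.2292 -154.835    -0.6686] 0.0002478878255871041
scene 0.66 [[256, 138], [268, 185], [293, 202], [305, 183], [294, 180], [291, 158]]
scene 0.88 [[310, 177], [282, 219], [280, 244], [288, 224], [302, 230], [290, 217], [310, 186]]
scene 95 [[263.05888251412864, 133.0784630201257], [315.0945388129363, 162.985081054811]]
scene 98 [[260.2551966698749, 134.72349084505362], [312.21075596724387, 164.95394498140837]]
scene 101 [[257.4546401306001, 136.54365227376547], [309.3093582152454, 167.10819888037005]]
scene 104 [[254.66802795894688, 138.53389284041563], [306.4016552701247, 169.44158433970455]]
scene 107 [[251.90631272226224, 140.6882035732391], [303.4992254477225, 171.94676528814114]]
top 0.92 [[301, 183], [294, 176], [240, 178], [236, 186]]
top 0.29 [[237, 180], [235, 186], [241, 190], [242, 233], [294, 232], [296, 219], [288, 217], [287, 208], [271, 204], [271, 191], [288, 188], [295, 195], [296, 187], [303, 183], [289, 176]]
top 95 [[234.81996760455573, 176.89886604967245], [299.37152516152423, 176.2142670228697]]
top 98 [[234.86268328876332, 180.2806232832956], [299.4035660255278, 179.5954894313637]]
top 101 [[234.9240728217069, 183.6596845360279], [299.42721582349196, 182.97430589036432]]
top 104 [[235.00385198949397, 187.02256274390692], [299.4423967359325, 186.33722681171338]]
top 107 [[235.1016330477459, 190.35591151128511], [299.44907807585474, 189.67090182749172]]
```

{"op": "arm_command", "data": {"xyz": [[24, -31, 0], [25, -31, 0], [26, -31, 0], [26, -31, 0], [25, -31, 0], [0, 0, 0], [0, 0, 35], [0, 0, 32], [0, 0, 0]], "turn": [0, 0, 0, 0, 0, 0, 0, 0, 0], "gripper": [0, 0, 0, 0, 0, 0, 0, 0, 0]}}

```text
t: 20.9
ee_pos: [0.6344, 0.0196, 0.3054]
ee_rot: [0.006, 1.0, 0.013, -0.007]
force: [-0.5, 0.2, -0.6]
width: 0.0001
gripper_force: 0.0
```

```bash
python3 - <<'E'
from h import *
o=ctrl.get_obs();p=np.array(o['ee_pos']);cx=(p[0]-.544)+.0247*(p[1]-.0184);print(cx)
cur=np.array([cx,p[2]])*1000;r=160
th=np.concatenate([[np.radians(103)],np.radians(103)+np.arange(1,25)*.057])
for t in th:
    t=min(t,np.pi)
    P=np.array([95+r*np.cos(t)+10*np.sin(t)+10,125+r*np.sin(t)-10*np.cos(t)+25]);d=np.round(P-cur);cur=cur+d
    print([int(d[0]),0,int(-d[1])],end=', ')
print(cur)
E
```

```text
0.0904228069858991
[-12, 0, -3], [-9, 0, 2], [-8, 0, 2], [-9, 0, 3], [-9, 0, 3], [-8, 0, 4], [-8, 0, 4], [-8, 0, 5], [-8, 0, 5], [-7, 0, 5], [-7, 0, 6], [-6, 0, 7], [-7, 0, 6], [-6, 0, 7], [-5, 0, 8], [-5, 0, 7], [-5, 0, 8], [-4, 0, 8], [-3, 0, 9], [-3, 0, 8], [-3, 0, 9], [-2, 0, 9], [-2, 0, 9], [-1, 0, 9], [0, 0, 5], [-54.57719301 160.39289227]
```

{"op": "arm_command", "data": {"xyz": [[-12, 0, 0], [-9, 0, 0], [-8, 0, 1], [-9, 0, 3], [-9, 0, 3], [-8, 0, 4]], "turn": [0, 0, 0, 0, 0, 0], "gripper": [0, 0, 0, 0, 0, 0]}}

```text
t: 21.5
ee_pos: [0.5815, 0.0187, 0.2997]
ee_rot: [0.005, 1.0, 0.012, -0.002]
force: [0.9, 0.3, 2.4]
width: 0.0005
gripper_force: 1.3
```

{"op": "arm_command", "data": {"xyz": [[-8, 0, 4], [-8, 0, 5], [-8, 0, 5], [-7, 0, 5], [-7, 0, 6], [-6, 0, 7]], "turn": [0, 0, 0, 0, 0, 0], "gripper": [0, 0, 0, 0, 0, 0]}}

```text
t: 22.1
ee_pos: [0.5372, 0.0173, 0.2668]
ee_rot: [0.005, 1.0, 0.012, -0.003]
force: [-0.2, 1.4, 2.9]
width: 0.0007
gripper_force: 1.0
```

```bash
python3 - <<'E'
from h import *
o=ctrl.get_obs();print(o['t'],o['ee_pos'],yaw(o),o['force'],o['moment'])
t=snap('scene','s11')
def ch(p): return [.544+p[0]*.9997-.0247*p[1],.0184+.0247*p[0]+p[1]*.9997,p[2]]
for r in ctrl.outline_of('scene','lid_edge')[:2]:
    m=r['mask'].astype(np.uint8);print(r['confidence'],cv2.approxPolyDP(max(cv2.findContours(m,0,2)[0],key=cv2.contourArea),3,True)[:,0].tolist())
for th in (103,125,135,142,150):
    a=np.radians(th);print(th,proj(t,[ch([.095+.2*np.cos(a),y,.125+.2*np.sin(a)]) for y in(.1,-.1)]).tolist())
E
```

```text
22.1 [0.53718884 0.01732729 0.2667528 ] -178.56941521431622 [-0.1719151   1.40830969  2.91256209] [ 0.00412266  0.092409   -0.03245785]
0.59 [[229, 168], [281, 207], [313, 216], [291, 197], [272, 187], [263, 188], [257, 179]]
103 [[255.59467523835553, 137.8519330595853], [307.37088010667225, 168.64431655855435]]
125 [[236.46987472983966, 156.6092399960016], [286.8561265789603, 190.04770878603648]]
135 [[229.28551281281372, 167.12310049186624], [278.7942672911136, 201.73334878616848]]
142 [[225.07751756441405, 174.8801072664741], [273.9178501778577, 210.2465670960232]]
150 [[221.2199244636315, 183.89989730538443], [269.2668769209702, 220.03428667734832]]
```

Lid is following (about 137°). Continue the arc.

{"op": "arm_command", "data": {"xyz": [[-7, 0, 6], [-6, 0, 7], [-5, 0, 8], [-5, 0, 7], [-5, 0, 8], [-4, 0, 8]], "turn": [0, 0, 0, 0, 0, 0], "gripper": [0, 0, 0, 0, 0, 0]}}

```text
t: 22.8
ee_pos: [0.505, 0.0161, 0.2228]
ee_rot: [0.005, 1.0, 0.012, -0.003]
force: [-0.4, 0.4, 1.9]
width: 0.0007
gripper_force: 0.6
```

{"op": "arm_command", "data": {"xyz": [[-3, 0, 9], [-3, 0, 8], [-3, 0, 9], [-2, 0, 9], [-2, 0, 9], [-1, 0, 7], [0, 0, 3], [0, 0, 0]], "turn": [0, 0, 0, 0, 0, 0, 0, 0], "gripper": [0, 0, 0, 0, 0, 0, 0, 0]}}

```text
t: 23.6
ee_pos: [0.4912, 0.0151, 0.1691]
ee_rot: [0.005, 1.0, 0.012, -0.003]
force: [-0.3, 0.2, 0.7]
width: 0.0005
gripper_force: 0.0
```

{"op": "arm_command", "data": {"xyz": [[0, 0, 3], [0, 0, 3], [0, 0, 2], [0, 0, 2], [0, 0, 0]], "turn": [0, 0, 0, 0, 0], "gripper": [0, 0, 0, 0, 0]}}

```text
t: 24.1
ee_pos: [0.4914, 0.015, 0.1603]
ee_rot: [0.005, 1.0, 0.012, -0.003]
force: [-5.0, 0.2, 12.5]
width: 0.0008
gripper_force: 5.9
```

{"op": "arm_command", "data": {"xyz": [[0, 0, 2], [0, 0, 1], [0, 0, 0]], "turn": [0, 0, 0], "gripper": [0, 0, 0]}}

```text
t: 24.4
ee_pos: [0.4915, 0.015, 0.16]
ee_rot: [0.005, 1.0, 0.012, -0.003]
force: [-16.8, -0.2, 46.4]
width: 0.0007
gripper_force: 23.0
```

{"op": "arm_command", "data": {"xyz": [[0, 0, -5], [0, 0, -40], [0, 0, -40], [0, 0, -40], [0, 0, -40], [0, 0, 0], [0, 0, 0]], "turn": [0, 0, 0, 0, 0, 0, 0], "gripper": [0, 0, 0, 0, 0, 0, 0]}}

```text
t: 25.1
ee_pos: [0.4927, 0.0168, 0.3221]
ee_rot: [0.005, 1.0, 0.012, -0.002]
force: [0.0, -0.2, -1.1]
width: 0.0001
gripper_force: 0.0
```

```bash
python3 - <<'E'
from h import *
o=ctrl.get_obs();print(o['t'],o['ee_pos'],o['force'])
def ch(p): return [.544+p[0]*.9997-.0247*p[1],.0184+.0247*p[0]+p[1]*.9997,p[2]]
for cam in('scene','top'):
  t=snap(cam,cam+'12')
  for n in('lid_edge','stand_center'):
   for r in ctrl.outline_of(cam,n)[:3]:
    m=r['mask'].astype(np.uint8);print(cam,n,r['confidence'],r['xy'],atz(t,r['xy'],.02),cv2.approxPolyDP(max(cv2.findContours(m,0,2)[0],key=cv2.contourArea),3,True)[:,0].tolist())
  print(proj(t,[ch(p) for p in [(-.105,.1,.135),(-.105,-.1,.135),(.095,-.1,.135),(.095,.1,.135),(-.105,-.1,.155)]]).round().tolist())
E
```

```text
25.1 [0.49267079 0.01675995 0.32212159] [ 0.02031286 -0.17796094 -1.14053907]
scene lid_edge 0.82 [265.4, 216.0] [0.61500547 0.11190585 0.02      ] [[269, 185], [218, 213], [260, 250], [274, 249], [278, 241], [312, 217]]
scene lid_edge 0.51 [276.7, 246.2] [ 0.55311092 -0.01576153  0.02      ] [[266, 185], [218, 213], [223, 242], [264, 279], [259, 287], [320, 341], [346, 317], [335, 309], [334, 322], [324, 329], [307, 325], [301, 317], [302, 306], [316, 296], [316, 291], [299, 276], [304, 271], [293, 261], [311, 248], [313, 217], [306, 208]]
scene stand_center 0.97 [350.2, 276.1] [ 0.63341015 -0.23732031  0.02      ] [[354, 252], [335, 271], [338, 280], [350, 287], [365, 279], [363, 267], [354, 261]]
[[216.0, 213.0], [262.0, 250.0], [315.0, 216.0], [268.0, 184.0], [262.0, 245.0]]
top lid_edge 0.73 [267.2, 189.6] [0.61583796 0.02864439 0.02      ] [[296, 203], [294, 178], [240, 181], [243, 191], [285, 188], [292, 203]]
top stand_center 0.98 [331.8, 182.8] [ 0.64550894 -0.21641136  0.02      ] [[329, 171], [323, 177], [323, 186], [329, 192], [338, 192], [344, 178]]
top stand_center 0.73 [326.0, 261.1] [ 0.34901406 -0.19636866  0.02      ] [[322, 250], [316, 254], [314, 263], [320, 271], [329, 272], [336, 265], [336, 257]]
top stand_center 0.67 [342.5, 227.9] [ 0.4745774  -0.25790884  0.02      ] [[337, 215], [331, 229], [336, 235], [345, 236], [352, 223], [347, 216]]
[[241.0, 236.0], [298.0, 236.0], [297.0, 179.0], [240.0, 180.0], [298.0, 236.0]]
```

The lid outline matches the shut position, the stand is on the outer mark, and the arm is clear. Handing in.

```bash
python3 -c "
from rig import ctrl
print(ctrl.hand_in())"
```

```text
the job is handed in; nothing more can be done
None
```

The job is handed in, with no verdict returned: my last camera check has the lid shut and the wooden stand on the outer ring; the glue stick was upright inside the chest when last seen before the lid closed over it.

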